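# Light the chessboard: swing the lamp over and switch it on

### The arm

A 7-joint arm with a two-finger parallel gripper is mounted at the origin on the work surface. World frame = base frame: x ahead of the robot, y to its left, z up, the work surface at z = 0. Lengths are in m, angles in rad, forces in N, time in s.
With the tool pointing down it reaches from about 0.425 to 0.875 m from the base axis. Payload 4.7 kg.
Tool frame: the origin (TCP) lies on the mounting face of the last link; the fingertips stand 173 mm ahead of it and the grasp point (between the pads) lies 155 mm ahead of it; z points along the fingers, y is the line along which they close (so a half turn about z gives the same grasp; the last joint's range is limited). The gripper opens to 85 mm and grips with 20 to 120 N. Pads are 22 mm wide; open, the fingers measure 114 mm over their backs; the gripper's body (76 mm by 85 mm) begins 54 mm behind the grasp point. The pads swing forward as they close: fully open they stand 13 mm farther back than shut.
Start: joints at [1.278, 0.321, -0.07, 1.45, 0.023, 1.371, -0.057], TCP at [0.196, -0.62, 0.405] pointing down, gripper open.
Joint ranges: [-2.86, 2.86], [-0.3, 2.09], [-1.38, 1.24], [0.06, 2.45], [-1.56, 4.7], [0.09, 2.05], [-2.69, 2.69]. Speed limits (rad/s): [2.57, 2.57, 3.14, 3.14, 3.14, 3.14, 3.14].

### API

Orientations are given as a rotation vector (axis times angle).
In Python, from workcell import sense, get_image, workorder gives the robot as it stands.
- The arm moves only by the tool carry_out, never from a script. Its argument "motion" is text: rows parted by semicolons, each of 7 numbers parted by spaces: the closure, from 0 (fully open) to 1 (shut), then the shift along the tool's x, y, z in m, then the turn, a rotation vector about the tool's x, y, z in degrees. In form: gripper tx ty tz ax ay az; .... A call has 1 to 5 rows; each row shifts and turns the commanded pose from where the row before left it, along the tool's axes as they then stand; what a row does not reach is not made up. A row lasts 1/10 s, in which the tool goes at most 50 mm and 8.59 degrees, less where a joint would pass 70% of its speed; a pose out of reach is approached as far as the arm can. A call is refused whole if a number of a shift passes 0.05 or a number of a turn 8.59, either way. A call with a gripper value outside its range is refused whole. The fingers move at their own pace and stop on an object; the grip force is fixed at half the most. Time passes only in rows, so rows that do not move let the fingers close. It gives the time, the measured TCP pose, the force, the opening and the grip force at its end, in the units of the state.
- sense(): the state, without advancing time (a new reading comes with each control period).
- get_image(name): name is "scene" or "top" or "wrist"; returns a dict with "image" (480x640x3 uint8, red, green, blue), "vertical_fov" (degrees; the focal length in pixels is half the picture's height over the tangent of half this angle, whatever the lens; pixels are square), "cx", "cy" (the principal point, pixels), "R" (3x3) and "t" (3): a world point X has camera coordinates R X + t. Camera axes: x right, y down, z forward; pixel columns grow to the right and rows downward; lengths in m; the calibration is good to about 2 mm. A picture is of the moment at which its call begins. There is no depth.
- workorder.close_job(): hands the job in; it is judged then, once.
The state is a dict: "t": time; "joint_positions": joint angles; "qd": joint speeds; "joint_efforts": joint torques, N m; "position": TCP position; "orientation": TCP orientation; "ft_force": force on the tool from outside, world axes, zero at the start; "torque": the same for the moment, N m; "width": finger opening in m; "grip_force": force on a finger pad.
Only numpy, scipy, OpenCV 4.12 (cv2) and the standard library are available. Lean on these libraries where they do the work, as an engineer would, in place of code of your own. Each camera call takes 0.05 s, during which the arm holds its last target. There are 200 camera calls.

### The job

We want to go on with our chess game: push the desk lamp's arm round with a fingertip until its shade hangs over the middle of the chessboard, and push the toggle switch on the lamp's foot right over to on. Only push, do not pinch or lift anything, and leave the lamp's foot, the board and the other things on the table where they are.

Things in the scene. Friction and masses are not known exactly. Their poses are not given: they have to be found in the camera images.
- lamp: White desk lamp standing loose (about 2.5 kg). Origin: axis of its upright post, at table height; z up, -x forward (roughly to the robot). Aluminium foot: x -135 to +45 mm, y -62 to +62 mm, top 22 mm high. Post 16 mm thick on the origin (38 mm collar at its foot); swivel on top 28 mm wide, ending 288 mm high. Toggle switch at x -105, y 0; a green dot at y +30 mm beside it marks the ON side.
- lamp_swivel (a joint): Angle (rad) of the lamp's arm about the post. 0: arm points along the lamp's -x (over the switch); at angle a it points along (-cos a, +sin a) in the lamp's x, y, so positive swings the shade to the lamp's +y. Stops at -2.6 and +2.6. Friction of 0.15 N m (about 1.4 N pushed 110 mm out) holds it where it is left.
- lamp_arm: Swinging arm with shade. Origin on the post's axis, 264 mm above the table; -x points along the arm. Straight level white tube 12 mm thick, from 40 mm behind the post (20 mm end cap) to 205 mm out. White conical shade under its end: 104 mm across at the lower rim, 40 mm at the top, 194 to 252 mm above the table; grey cap on it 20 mm across, up to 270 mm.
- push_point (a point): Point on the arm tube's centre line, 110 mm out from the post's axis, 264 mm above the table: a good place to push. Turns with the arm (its -x points to the shade).
- shade (a point): Centre of the shade's lower rim, 205 mm out from the post's axis, 194 mm above the table.
- lamp_switch (a joint): Angle (rad) of the toggle. 0: off, lever leaning 0.44 rad from upright to the lamp's -y. 0.88: on, leaning 0.44 rad to the lamp's +y (green dot side). Stops at both ends. Stiff: about 1 N at its tip (2 N halfway down) moves it, and it stays where it is left, so push it right over to its stop.
- toggle: The toggle's lever, 24 mm long from its pivot, 8 mm in diameter with a black sleeve on its upper 14 mm. Origin on its pivot, 25 mm above the table at the lamp's x = -105 mm, y = 0; its z points along the lever to the tip.
- toggle_tip (a point): Tip of the toggle's lever. Off: about 10 mm to the lamp's -y of the pivot and 47 mm above the table.
- chessboard: Opened magnetic travel chess set in red plastic, 173 mm by 174 mm, 16 mm thick, red and cream squares, game pieces up to 32 mm tall held on it. Origin: centre of its underside, which lies under the board's middle. It lies on the left or the right of the lamp, its middle 180 to 230 mm from the post.
- captured_white: White captured rook, 13 mm wide, 20 mm tall, standing in front of the lamp's foot. Origin: centre of its underside. Leave alone.
- captured_black: Black captured bishop, 13 mm wide, 25 mm tall, standing in front of the lamp's foot. Origin: centre of its underside. Leave alone.
- book: Blue paperback book, 176 mm by 124 mm, 24 mm thick, lying on the side of the lamp away from the board. Origin: centre of its underside. Leave alone.
- saucer: Empty white ceramic saucer, 140 mm across, 18 mm high, far out to the left or the right. Origin: centre of its underside. Leave alone.
- tea_glass_holder: Stainless steel tea glass holder with an empty glass in it, 80 mm across, 105 mm tall, wire handle reaching 67 mm out along its +y. Behind the lamp. Origin: centre of its underside. Leave alone.
- remote: Black remote control, 170 mm by 44 mm by 18 mm, far out on the other side from the saucer. Origin: centre of its underside. Leave alone.
Not all that is in view belongs to the job. Several things look just like the chessboard: the one meant starts farthest from the robot's base.

How it is judged:
By the outcome, as a careful person would: the job done as asked, in the order asked, and still so for the second after the job is handed in, with the robot touching nothing.
It also fails if it takes over 56 s, if anything falls off the work surface, if the arm or the gripper's body presses on something with over 40 N, if the wrist force passes 120 N, or if a joint passes its speed limit or range.

## Working session

There is one attempt and no reset: what is moved stays moved. The work goes in short steps, Python scripts to look and compute and a tool call to move; the robot and the scene stay as the last step left them, time stands still between calls to the robot, and variables do not carry over. Pictures are saved under pics/ and viewed, at most 10 in all, crops included, and the job is handed in when it is done.

Besides the shell and the picture viewer there is one more tool, called after "Request:" in YAML: its name, and indented under it one key for each argument. carry_out: Moves the arm, as the interface text tells. Its arguments: {"type":"object","properties":{"motion":{"type":"string"}},"required":["motion"]}

```bash
mkdir -p pics; ls
cat > h.py <<'E'
import numpy as np, cv2
from workcell import sense, get_image, workorder
def snap(n,f):
    d=get_image(n); cv2.imwrite('pics/'+f,d['image'][:,:,::-1]); 
    np.savez('pics/'+f[:-4]+'.npz',R=d['R'],t=d['t'],f=240/np.tan(np.radians(d['vertical_fov'])/2),c=[d['cx'],d['cy']])
    return d
def load(f):
    z=np.load('pics/'+f+'.npz'); return z['R'],z['t'],float(z['f']),z['c']
def ray(f,u,v,z):
    R,t,fo,c=load(f); d=R.T@np.array([(u-c[0])/fo,(v-c[1])/fo,1]); o=-R.T@t
    return (o+d*(z-o[2])/d[2])
def proj(f,X):
    R,t,fo,c=load(f); p=R@np.asarray(X,float)+t; return p[:2]/p[2]*fo+c
E
python3 - <<'E'
from h import *
snap('top','top1.png'); snap('scene','scene1.png')
s=sense(); print(s)
for n in('top1','scene1'): R,t,f,c=load(n); print(n,-R.T@t,f,c,R.round(3))
E
```

```text
pics
{'t': 0.1, 'joint_positions': array([ 1.27809403,  0.32177   , -0.07007165,  1.4515761 ,  0.02257573,
        1.37082214, -0.05688618]), 'qd': array([ 0.00018445, -0.00210393, -0.00084868, -0.00166046, -0.00280174,
       -0.00040053,  0.00153427]), 'joint_efforts': array([ 3.31888987e-04, -4.94879436e+01, -3.83573379e-01, -3.15210736e+01,
        1.31971468e-02,  7.48108519e-03,  2.24815921e-06]), 'position': array([ 0.19621677, -0.61947649,  0.40370719]), 'orientation': array([-3.10296084e+00, -4.79806575e-01,  5.46571032e-04]), 'ft_force': array([ 0.06339208,  0.06699953, -0.10819076]), 'torque': array([-0.04960212, -0.04447409,  0.03446307]), 'grip_force': 0.0, 'width': 0.0856945597122268}
top1 [0.36687627 0.00349717 1.6204052 ] 562.0577067968252 [318.59509465 241.04818619] [[ 0.005 -1.    -0.012]
 [-0.996 -0.004 -0.087]
 [ 0.087  0.012 -0.996]]
scene1 [ 1.69061958 -0.34508838  0.95562508] 576.737558645118 [328.19399969 244.37069587] [[ 0.28   0.96  -0.014]
 [ 0.498 -0.158 -0.853]
 [-0.821  0.232 -0.522]]
```

View pics/top1.png

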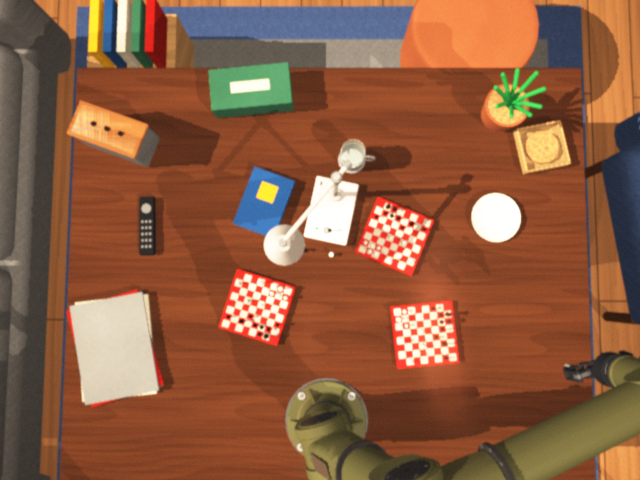

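View pics/scene1.png

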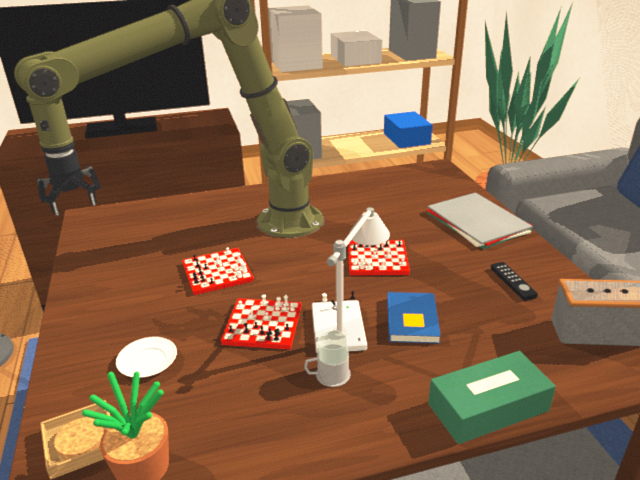

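The top view shows the lamp's foot at about (332,210), with its shade at (285,244). The target board (the farthest of the three) is at (395,236), to the lamp's right, and the book is on the left. I'll zoom in for measurements.

Run:
```python
from h import *
im=cv2.imread('pics/top1.png'); c=im[135:285,250:450]; cv2.imwrite('pics/c1.png',cv2.resize(c,None,fx=4,fy=4,interpolation=cv2.INTER_CUBIC))
hsv=cv2.cvtColor(im,cv2.COLOR_BGR2HSV)
m=((hsv[...,0]<6)|(hsv[...,0]>174))&(hsv[...,1]>170)&(hsv[...,2]>150)
m=cv2.morphologyEx(m.astype(np.uint8),cv2.MORPH_CLOSE,np.ones((9,9)))
n,l,st,ce=cv2.connectedComponentsWithStats(m)
for i in range(1,n):
  if st[i,4]>1500:
    p=np.argwhere(l==i)[:,::-1].astype(np.float32); r=cv2.minAreaRect(p); b=cv2.boxPoints(r)
    w=np.array([ray('top1',*q,0.012)[:2] for q in b]); print(r, w.mean(0), np.linalg.norm(w-np.roll(w,1,0),axis=1), np.hypot(*w.mean(0)))
    print(w.round(3).tolist())
```

```text
((394.2418212890625, 235.9500732421875), (63.219383239746094, 61.9322624206543), 22.71441078186035) [ 0.52251504 -0.19426189] [0.17992849 0.17954331 0.1814316  0.1786567 ] 0.5574582066257082
[[0.475, -0.076], [0.64, -0.146], [0.57, -0.313], [0.405, -0.242]]
((256.46441650390625, 306.9000244140625), (62.91444778442383, 63.1902961730957), 17.281497955322266) [0.31817579 0.19885218] [0.17892739 0.17880917 0.1805229  0.17807325] 0.375203974034067
[[0.258, 0.31], [0.43, 0.26], [0.377, 0.087], [0.207, 0.139]]
((424.298828125, 333.9688720703125), (64.31865692138672, 63.842071533203125), 84.05313110351562) [ 0.24456918 -0.27714376] [0.17959571 0.18122514 0.17957149 0.17944649] 0.3696251402704212
[[0.324, -0.179], [0.344, -0.359], [0.165, -0.375], [0.145, -0.196]]
```

View pics/c1.png

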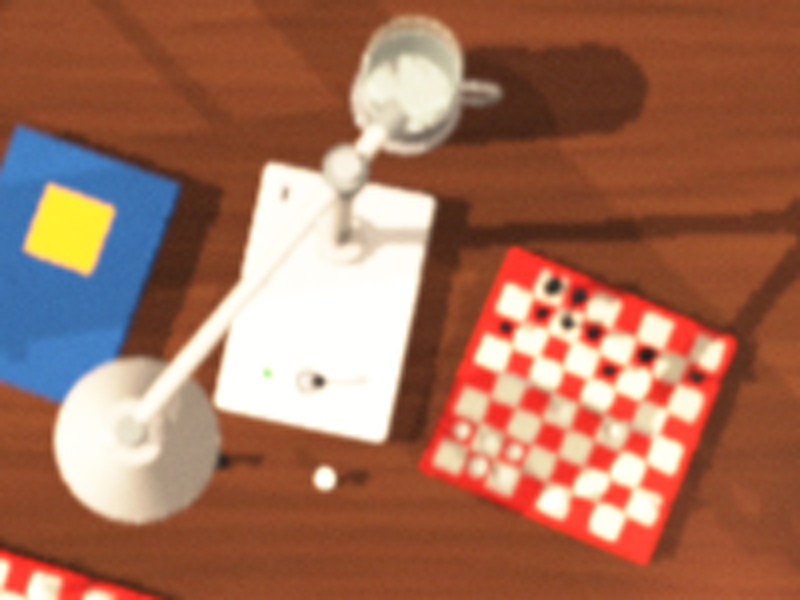

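Run:
```python
from h import *
P=lambda u,v,z: ray('top1',250+u/4-.375,135+v/4-.375,z)[:2]
C=np.array([P(*q,.022) for q in [(267,165),(435,197),(385,441),(217,406)]]) # back-left, back-right, front-right, front-left
print(C, np.linalg.norm(C-np.roll(C,1,0),axis=1))
fx=(C[0]+C[1]-C[2]-C[3])/2; fy=(C[0]+C[3]-C[1]-C[2])/2
yaw=np.arctan2(fx[1],fx[0]); yaw2=np.arctan2(-fy[0],fy[1]); print(yaw,yaw2); yaw=(yaw+yaw2)/2
ex=np.array([np.cos(yaw),np.sin(yaw)]); ey=np.array([-ex[1],ex[0]])
o=C.mean(0)+.045*ex; sw=P(347,168,.288); print('post',o,sw)
o=(o+sw)/2
cap=P(132,431,.27); rim=P(137,440,.194); print('cap',cap,rim,np.hypot(*(cap-o)))
b=np.array([.5225,-.1943])
f=lambda p:(np.arctan2((p-o)@ey,-(p-o)@ex),np.hypot(*(p-o)))
print('ang now',f(cap),f(rim),'board',f(b))
print('toggle',o-.105*ex,P(305,380,.025),'dot',P(267,373,.022),o-.105*ex+.03*ey)
print('captured',P(325,479,.01),P(222,461,.012)); 
ta=f(b)[0]
for a in np.linspace(f(cap)[0],ta,5):
  d=-np.cos(a)*ex+np.sin(a)*ey; print(a,(o+.11*d).round(3),'shade',(o+.205*d).round(3), np.degrees(np.arctan2(d[1],d[0])))
```

```text
[[ 0.69436848  0.0299231 ]
 [ 0.6713034  -0.09107709]
 [ 0.49506174 -0.05520697]
 [ 0.51969647  0.06477252]] [0.17811455 0.1231789  0.17985492 0.12248243]
-0.19886603298072744 -0.19541517112046575
post [ 0.6392359  -0.02171109] [ 0.63815243 -0.02254396]
cap [0.48065218 0.10645776] [0.48131401 0.10900593] 0.20374357484340547
ang now (np.float64(0.48584700515873946), np.float64(0.20374357484340547)) (np.float64(0.49753512333772515), np.float64(0.20485237740685075)) board (np.float64(-1.1742760701993686), np.float64(0.20771241457656736))
toggle [ 0.53572795 -0.00156158] [0.53826903 0.0019758 ] dot [0.54353184 0.02916526] [0.54160393 0.02785734]
captured [ 0.46851505 -0.01263925] [0.48103157 0.06129219]
0.48584700515873946 [0.553 0.047] shade [0.48  0.107] 140.86769264716622
0.07081623631921241 [0.533 0.007] shade [0.441 0.032] 164.64720406974078
-0.34421453252031464 [ 0.53  -0.038] shade [ 0.436 -0.052] -171.57328450768463
-0.7592453013598418 [ 0.546 -0.081] shade [ 0.465 -0.131] -147.79377308511008
-1.1742760701993686 [ 0.577 -0.113] shade [ 0.524 -0.192] -124.01426166253549
```

The measurements agree with each other: post at (0.639, -0.022), arm angle now +0.49 and wanted about -1.17. I'll rise, shut the fingers and turn the tool to line up with the lamp.

Request:
carry_out:
  motion: "1 0 0 -0.024 0 0 5.8; 1 0 0 -0.024 0 0 5.8; 1 0 0 -0.024 0 0 5.8; 1 0 0 -0.024 0 0 5.8; 1 0 0 -0.024 0 0 5.8"

```text
t: 0.6
position: [0.1963, -0.6195, 0.5251]
orientation: [-3.124, 0.319, 0.001]
ft_force: [-0.1, -0.6, -0.4]
width: 0.0124
grip_force: 0.0
```

```bash
cat > go.py <<'E'
import sys; from h import *
from scipy.spatial.transform import Rotation as Ro
s=sense(); p=s['position']; R=Ro.from_rotvec(s['orientation']).as_matrix()
print('t',round(s['t'],2),'p',p.round(4),'F',s['ft_force'].round(1),'q',s['joint_positions'].round(2),'\n',R.round(3).tolist())
for a in sys.argv[1:]:
    w=np.array([float(v) for v in a.split(',')]); d=R.T@(w-p); n=max(1,int(np.ceil(np.abs(d).max()/.05))); print(a,'rows',n,(d/n).round(4)); p=w
E
python3 go.py .30,-.54,.52 .50,-.35,.52 .60,-.10,.52 .585,.085,.52 .585,.085,.418
```

```text
t 0.6 p [ 0.1963 -0.6195  0.5251] F [-0.1 -0.6 -0.4] q [ 1.23  0.3  -0.    1.25  0.    1.6  -0.55] 
 [[0.979, -0.202, -0.0], [-0.202, -0.979, 0.001], [-0.001, -0.001, -1.0]]
.30,-.54,.52 rows 2 [ 0.0428 -0.0494  0.0026]
.50,-.35,.52 rows 5 [ 0.0315 -0.0453  0.    ]
.60,-.10,.52 rows 6 [ 0.0079 -0.0442  0.    ]
.585,.085,.52 rows 4 [-0.013  -0.0445  0.    ]
.585,.085,.418 rows 3 [0.    0.    0.034]
```

Request:
carry_out:
  motion: "1 0.043 -0.049 0.0025 0 0 0; 1 0.043 -0.049 0.0025 0 0 0; 1 0.032 -0.045 0 0 0 0; 1 0.032 -0.045 0 0 0 0; 1 0.032 -0.045 0 0 0 0"

```text
t: 1.1
position: [0.3864, -0.4548, 0.5204]
orientation: [-3.126, 0.313, 0.001]
ft_force: [0.1, -0.8, -0.1]
width: 0.0001
grip_force: 0.0
```

Request:
carry_out:
  motion: "1 0.032 -0.045 0 0 0 0; 1 0.032 -0.045 0 0 0 0; 1 0.008 -0.044 0 0 0 0; 1 0.008 -0.044 0 0 0 0; 1 0.008 -0.044 0 0 0 0"

```text
t: 1.6
position: [0.5083, -0.2616, 0.5203]
orientation: [-3.126, 0.312, 0.001]
ft_force: [1.3, -0.2, 0.4]
width: -0.0003
grip_force: 0.0
```

```bash
python3 go.py .585,.085,.52
```

```text
t 1.6 p [ 0.5083 -0.2616  0.5203] F [ 1.3 -0.2  0.4] q [ 0.7   0.14 -0.31  1.45  0.04  1.56 -1.37] 
 [[0.98, -0.198, -0.001], [-0.198, -0.98, 0.0], [-0.001, -0.0, -1.0]]
.585,.085,.52 rows 8 [ 0.0008 -0.0444  0.    ]
```

Request:
carry_out:
  motion: "1 0.004 -0.044 0 0 0 0; 1 0.004 -0.044 0 0 0 0; 1 0.004 -0.044 0 0 0 0; 1 0.004 -0.044 0 0 0 0; 1 0.004 -0.044 0 0 0 0"

```text
t: 2.1
position: [0.571, -0.05, 0.5205]
orientation: [3.126, -0.313, -0.001]
ft_force: [0.7, 0.5, -0.3]
width: -0.0005
grip_force: 0.0
```

Request:
carry_out:
  motion: "1 -0.006 -0.044 0 0 0 0; 1 -0.006 -0.044 0 0 0 0; 1 -0.006 -0.044 0 0 0 0; 1 0 0 0 0 0 0"

```text
t: 2.5
position: [0.5782, 0.0895, 0.5206]
orientation: [-3.123, 0.292, 0.002]
ft_force: [-0.3, 0.6, 0.2]
width: -0.0
grip_force: 0.0
```

```bash
python3 go.py .585,.085,.52 .585,.085,.418
```

```text
t 2.5 p [0.5782 0.0895 0.5206] F [-0.3  0.6  0.2] q [ 0.29  0.19 -0.57  1.41  0.1   1.57 -2.03] 
 [[0.983, -0.186, -0.001], [-0.186, -0.983, 0.005], [-0.002, -0.004, -1.0]]
.585,.085,.52 rows 1 [0.0076 0.0031 0.0006]
.585,.085,.418 rows 3 [0.0001 0.0001 0.034 ]
```

Request:
carry_out:
  motion: "1 0.007 0.003 0.034 0 0 0; 1 0 0 0.034 0 0 0; 1 0 0 0.035 0 0 0; 1 0 0 0 0 0 0"

```text
t: 2.9
position: [0.5843, 0.0756, 0.4123]
orientation: [3.124, -0.313, -0.016]
ft_force: [-0.1, -0.2, -0.6]
width: 0.0
grip_force: 0.0
```

```bash
cat > arc.py <<'E'
import sys; from h import *
from scipy.spatial.transform import Rotation as Ro
s=sense(); p=s['position']; R=Ro.from_rotvec(s['orientation']).as_matrix(); o=np.array([.6387,-.0221])
r=p[:2]-o; th=np.degrees(np.arctan2(r[1],r[0]))%360; print(s['t'],p.round(4),s['ft_force'].round(1),'ang',th,'r',np.hypot(*r),s['joint_positions'].round(2),R.round(2).tolist())
e,n=map(float,sys.argv[1:3])
for a in np.radians(np.linspace(th,e,int(n)+1)[1:]):
    w=np.array([*(o+.112*np.array([np.cos(a),np.sin(a)])),.418]); print('1',*(R.T@(w-p)).round(4)); p=w
E
python3 arc.py 222 18
```

```text
2.9 [0.5843 0.0756 0.4123] [-0.1 -0.2 -0.6] ang 119.11389598428583 r 0.11184862533336595 [ 0.3   0.23 -0.56  1.58  0.12  1.38 -2.04] [[0.98, -0.2, -0.01], [-0.2, -0.98, -0.0], [-0.01, 0.0, -1.0]]
1 -0.0083 0.0076 -0.0056
1 -0.0073 0.0084 0.0001
1 -0.0064 0.0091 0.0001
1 -0.0055 0.0097 0.0001
1 -0.0045 0.0102 0.0001
1 -0.0035 0.0106 0.0001
1 -0.0024 0.0109 0.0001
1 -0.0013 0.0111 0.0
1 -0.0002 0.0112 0.0
1 0.0009 0.0111 0.0
1 0.0021 0.011 0.0
1 0.0031 0.0107 0.0
1 0.0042 0.0104 -0.0
1 0.0052 0.0099 -0.0
1 0.0062 0.0093 -0.0
1 0.0071 0.0087 -0.0
1 0.0079 0.0079 -0.0001
1 0.0086 0.0071 -0.0001
```

Request:
carry_out:
  motion: "1 -0.008 0.0075 -0.004 0 0 0; 1 -0.0073 0.0084 0 0 0 0; 1 -0.0064 0.0091 0 0 0 0; 1 -0.0055 0.0097 0 0 0 0; 1 -0.0045 0.01 0 0 0 0"

```text
t: 3.4
position: [0.5452, 0.0387, 0.4232]
orientation: [3.126, -0.313, 0.004]
ft_force: [0.8, 0.5, 0.3]
width: -0.0
grip_force: 0.8
```

```bash
python3 arc.py 222 13
```

```text
3.4 [0.5452 0.0387 0.4232] [0.8 0.5 0.3] ang 146.98328979373215 r 0.11149762912679939 [ 0.38  0.12 -0.54  1.67  0.07  1.37 -1.94] [[0.98, -0.2, 0.0], [-0.2, -0.98, -0.0], [0.0, -0.0, -1.0]]
1 -0.0041 0.0105 0.0052
1 -0.0025 0.011 -0.0
1 -0.0014 0.0112 -0.0
1 -0.0003 0.0113 -0.0
1 0.0009 0.0112 0.0
1 0.002 0.0111 0.0
1 0.0031 0.0108 0.0
1 0.0042 0.0105 0.0
1 0.0052 0.01 0.0
1 0.0062 0.0094 0.0
1 0.0071 0.0088 0.0
1 0.0079 0.008 0.0
1 0.0087 0.0072 0.0
```

Request:
carry_out:
  motion: "1 -0.004 0.0105 0.004 0 0 0; 1 -0.0025 0.011 0 0 0 0; 1 -0.0014 0.0112 0 0 0 0; 1 -0.0003 0.0112 0 0 0 0; 1 0.0009 0.0112 0 0 0 0"

```text
t: 3.9
position: [0.5275, -0.0141, 0.4177]
orientation: [-3.126, 0.313, 0.001]
ft_force: [0.6, 1.6, -0.6]
width: 0.0003
grip_force: 0.8
```

```bash
python3 arc.py 220 8; python3 -c "
from h import *
snap('top','top2.png'); im=cv2.imread('pics/top2.png')[120:300,230:470]; cv2.imwrite('pics/c2.png',cv2.resize(im,None,fx=3,fy=3,interpolation=cv2.INTER_CUBIC))"
```

```text
3.9 [ 0.5275 -0.0141  0.4177] [ 0.6  1.6 -0.6] ang 175.89670174683891 r 0.11152257946610342 [ 0.45  0.08 -0.49  1.72  0.04  1.35 -1.82] [[0.98, -0.2, -0.0], [-0.2, -0.98, 0.0], [-0.0, -0.0, -1.0]]
1 0.0014 0.0107 -0.0003
1 0.0029 0.0104 -0.0
1 0.0039 0.01 -0.0
1 0.0048 0.0096 -0.0
1 0.0057 0.0091 -0.0
1 0.0066 0.0085 -0.0
1 0.0074 0.0079 -0.0
1 0.0081 0.0071 -0.0
```

View pics/c2.png

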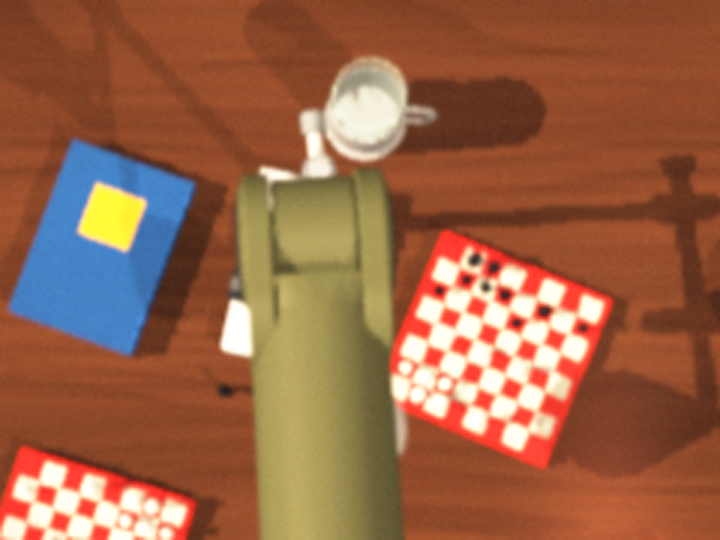

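The arm is turning with the finger: the tail end cap is at crop pixel (312,122) and the shade's edge shows at (400,430). The foot looks unmoved, so I'll keep pushing.

Request:
carry_out:
  motion: "1 0.0014 0.0107 0 0 0 0; 1 0.0029 0.0104 0 0 0 0; 1 0.0039 0.01 0 0 0 0; 1 0.0048 0.0096 0 0 0 0; 1 0.0057 0.009 0 0 0 0"

```text
t: 4.45
position: [0.5364, -0.0666, 0.4178]
orientation: [3.126, -0.313, -0.001]
ft_force: [-1.0, 1.9, -0.7]
width: -0.0005
grip_force: 0.7
```

```bash
python3 arc.py 222 4; python3 -c "
from h import *
snap('scene','s2.png'); im=cv2.imread('pics/s2.png')[150:400,180:480]; cv2.imwrite('pics/cs2.png',cv2.resize(im,None,fx=2.4,fy=2.4,interpolation=cv2.INTER_CUBIC))"
```

```text
4.45 [ 0.5364 -0.0666  0.4178] [-1.   1.9 -0.7] ang 203.52605568568796 r 0.11155905401674802 [ 0.5   0.11 -0.45  1.69  0.05  1.36 -1.73] [[0.98, -0.2, -0.0], [-0.2, -0.98, -0.0], [-0.0, 0.0, -1.0]]
1 0.0051 0.0074 -0.0002
1 0.006 0.0067 -0.0
1 0.0065 0.0062 -0.0
1 0.007 0.0057 -0.0
```

View pics/cs2.png

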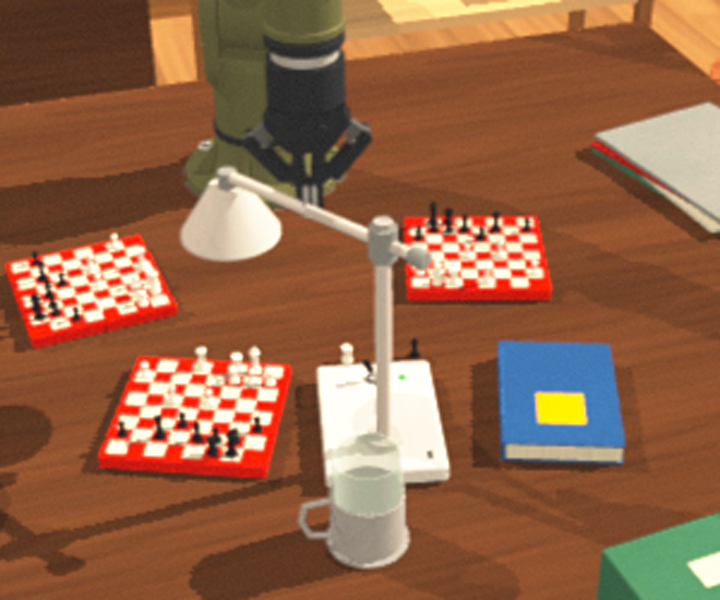

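The finger is pushing the tube cleanly, with the grey cap of the shade at crop (226,175). From that I'll compute the arm angle now.

```bash
cat > ang.py <<'E'
import sys; from h import *
f,u,v,z=sys.argv[1],*map(float,sys.argv[2:5])
o=np.array([.6387,-.0221]); w=ray(f,u,v,z)[:2]; d=w-o; print('world',w,'dirdeg',np.degrees(np.arctan2(d[1],d[0]))%360,'r',np.hypot(*d))
E
python3 ang.py s2 274 222.5 .268; python3 ang.py scene1 370 210.5 .268
python3 ang.py s2 339.2 242 .288
```

```text
world [ 0.47035839 -0.1375442 ] dirdeg 214.44129462356756 r 0.2041231520298948
world [0.48327999 0.10642164] dirdeg 140.4115950819915 r 0.20167595610063602
world [ 0.63776525 -0.0225411 ] dirdeg 205.2619306095612 r 0.0010335975964512842
```

Request:
carry_out:
  motion: "1 0.005 0.0074 0 0 0 0; 1 0.006 0.0067 0 0 0 0; 1 0.0065 0.0062 0 0 0 0; 1 0.0065 0.0055 0 0 0 0; 1 0 0 0 0 0 0"

```text
t: 5.0
position: [0.5552, -0.0975, 0.4176]
orientation: [3.125, -0.315, 0.0]
ft_force: [-0.2, -0.1, 0.7]
width: 0.0
grip_force: 0.0
```

```bash
python3 arc.py 225 2; python3 -c "
from h import *
snap('scene','s3.png'); im=cv2.imread('pics/s3.png')[180:350,200:400]; cv2.imwrite('pics/cs3.png',cv2.resize(im,None,fx=3,fy=3,interpolation=cv2.INTER_CUBIC))"
```

```text
5.0 [ 0.5552 -0.0975  0.4176] [-0.2 -0.1  0.7] ang 222.07594574084223 r 0.11248642177655921 [ 0.51  0.16 -0.43  1.64  0.07  1.36 -1.7 ] [[0.98, -0.2, -0.0], [-0.2, -0.98, -0.0], [0.0, 0.0, -1.0]]
1 0.0026 0.0013 -0.0004
1 0.0024 0.0016 0.0
```

View pics/cs3.png

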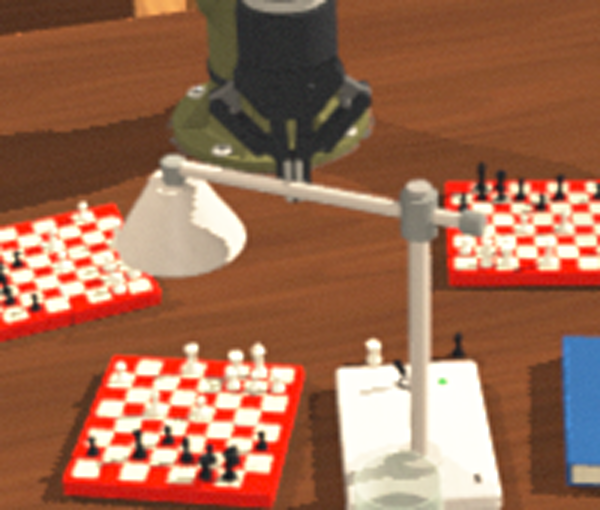

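The shade's cap is at crop (173,160) and the finger is still behind the tube.

```bash
python3 ang.py s3 257.3 233.2 .269;python3 ang.py s3 339.2 242 .288
python3 - <<'E'
from h import *
im=cv2.imread('pics/s3.png'); hsv=cv2.cvtColor(im,cv2.COLOR_BGR2HSV)
m=((hsv[...,0]<6)|(hsv[...,0]>174))&(hsv[...,1]>170)&(hsv[...,2]>120)
m=cv2.morphologyEx(m.astype(np.uint8),cv2.MORPH_CLOSE,np.ones((9,9)))
# predicted board outline corners
for q in [(0.475,-0.076),(0.64,-0.146),(0.57,-0.313),(0.405,-0.242)]:
  c=np.array([.5225,-.1943]); w=c+(np.array(q)-c)*.174/.18
  print((proj('s3',[*w,.016])-[200,180])*3)
E
```

```text
world [ 0.51098239 -0.18608162] dirdeg 232.08664459873256 r 0.20785033364722286
world [ 0.63776525 -0.0225411 ] dirdeg 205.2619306095612 r 0.0010335975964512842
[304.37820576 366.91679347]
[270.87954962 496.2189965 ]
[ 60.44668474 482.29945184]
[114.31516815 355.60881173]
```

Request:
carry_out:
  motion: "1 0.0025 0.0014 0 0 0 0; 1 0.0025 0.0016 0 0 0 0; 1 0.0013 0.0009 0 0 0 0; 1 0 0 0 0 0 0"

```text
t: 5.45
position: [0.5602, -0.1007, 0.4179]
orientation: [-3.126, 0.312, -0.0]
ft_force: [-0.0, -0.0, 0.4]
width: -0.0001
grip_force: 0.3
```

```bash
python3 arc.py 227 2; python3 -c "
from h import *
snap('scene','s4.png')
a=cv2.imread('pics/s3.png')[225:245,240:275];b=cv2.imread('pics/s4.png')
g=cv2.imread('pics/s3.png')[228:242,247:266]; r=cv2.matchTemplate(b[215:270,225:290],g,cv2.TM_CCOEFF_NORMED); k=cv2.minMaxLoc(r); d=np.array(k[3])+[225-247,215-228]; print(k[1],d); 
import os; os.system('python3 ang.py s4 %f %f .269'%(257.3+d[0],233.2+d[1]))"
```

```text
5.45 [ 0.5602 -0.1007  0.4179] [-0.  -0.   0.4] ang 225.0042485979473 r 0.1110917177117753 [ 0.51  0.17 -0.43  1.63  0.07  1.36 -1.69] [[0.98, -0.2, 0.0], [-0.2, -0.98, 0.0], [0.0, -0.0, -1.0]]
1 0.0011 0.0018 -0.0001
1 0.0017 0.001 0.0
world [ 0.51949681 -0.18999989] dirdeg 234.62654886057433 r 0.20591204825723008
0.9551060199737549 [-1  2]
```

Request:
carry_out:
  motion: "1 0.0012 0.0013 0 0 0 0; 1 0.0008 0.0006 0 0 0 0; 1 0 0 0 0 0 0; 1 -0.015 -0.008 0 0 0 0; 1 -0.03 -0.01 -0.02 0 0 0"

```text
t: 6.0
position: [0.5209, -0.0778, 0.4351]
orientation: [-3.125, 0.316, 0.007]
ft_force: [-1.2, -0.0, 1.2]
width: -0.0003
grip_force: 0.0
```

```bash
python3 go.py .43,-.10,.5; python3 -c "
from h import *
snap('top','top5.png');snap('scene','s5.png'); im=cv2.imread('pics/top5.png')[120:300,250:450]; cv2.imwrite('pics/c5.png',cv2.resize(im,None,fx=3,fy=3,interpolation=cv2.INTER_CUBIC))"
```

```text
t 6.0 p [ 0.5209 -0.0778  0.4351] F [-1.2 -0.   1.2] q [ 0.52  0.07 -0.44  1.69  0.03  1.39 -1.7 ] 
 [[0.98, -0.2, -0.005], [-0.2, -0.98, 0.001], [-0.005, -0.0, -1.0]]
.43,-.10,.5 rows 2 [-0.0424  0.02   -0.0322]
```

View pics/c5.png

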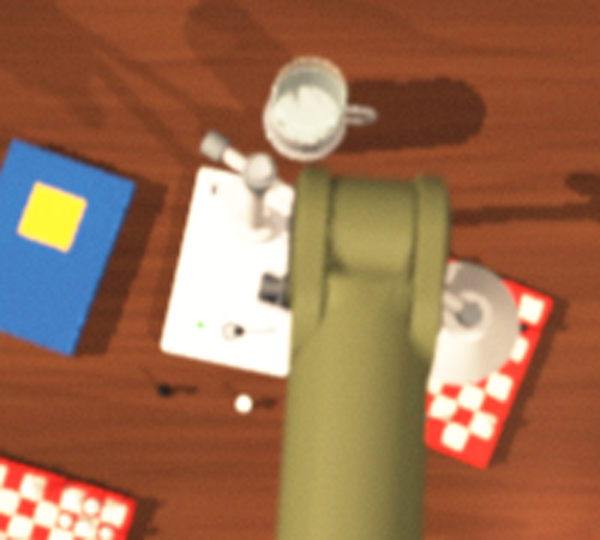

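The shade is over the board, with its cap at crop (467,314). The foot's corners are where they were and the finger has left the tube.

```bash
python3 ang.py top5 405.3 224.3 .27; python3 -c "
from h import *
b=cv2.imread('pics/s5.png')
g=cv2.imread('pics/s3.png')[228:242,247:266]; r=cv2.matchTemplate(b[215:270,225:290],g,cv2.TM_CCOEFF_NORMED); k=cv2.minMaxLoc(r); d=np.array(k[3])+[225-247,215-228]; print(k[1],d); 
import os; os.system('python3 ang.py s5 %f %f .269'%(257.3+d[0],233.2+d[1]))"
```

```text
world [ 0.52553272 -0.18944022] dirdeg 235.93066459172206 r 0.20201381596032716
world [ 0.52336119 -0.19306343] dirdeg 235.9948141576249 r 0.20623174978219394
0.9070580005645752 [-2  3]
```

The shade direction is 235.96° against a target of 235.99°. Next is the switch: approach from the lamp's -y side.

```bash
python3 go.py .528,-.040,.435 .528,-.040,.24 .528,-.04,.212
```

```text
t 6.1 p [ 0.52   -0.0745  0.4407] F [ 0.4 -0.4 -0.7] q [ 0.52  0.06 -0.44  1.69  0.03  1.39 -1.7 ] 
 [[0.981, -0.196, 0.003], [-0.196, -0.981, -0.002], [0.004, 0.001, -1.0]]
.528,-.040,.435 rows 1 [ 0.0011 -0.0354  0.0056]
.528,-.040,.24 rows 4 [-0.0002 -0.      0.0487]
.528,-.04,.212 rows 1 [-0.0001 -0.      0.028 ]
```

Request:
carry_out:
  motion: "1 0.001 -0.035 0.005 0 0 0; 1 0 0 0.048 0 0 0; 1 0 0 0.048 0 0 0; 1 0 0 0.04 0 0 0; 1 0 0 0 0 0 0"

```text
t: 6.6
position: [0.5266, -0.0431, 0.2913]
orientation: [3.126, -0.313, -0.017]
ft_force: [-0.5, 0.3, -0.3]
width: 0.0001
grip_force: 0.0
```

```bash
python3 go.py .528,-.040,.212; python3 -c "
from h import *
snap('scene','s6.png'); im=cv2.imread('pics/s6.png')[180:340,230:390]; cv2.imwrite('pics/cs6.png',cv2.resize(im,None,fx=3.6,fy=3.6,interpolation=cv2.INTER_CUBIC))"
```

```text
t 6.6 p [ 0.5266 -0.0431  0.2913] F [-0.5  0.3 -0.3] q [ 0.46  0.19 -0.47  1.87  0.09  1.12 -1.81] 
 [[0.98, -0.198, -0.011], [-0.198, -0.98, 0.001], [-0.011, 0.001, -1.0]]
.528,-.040,.212 rows 2 [ 0.0008 -0.0017  0.0396]
```

View pics/cs6.png

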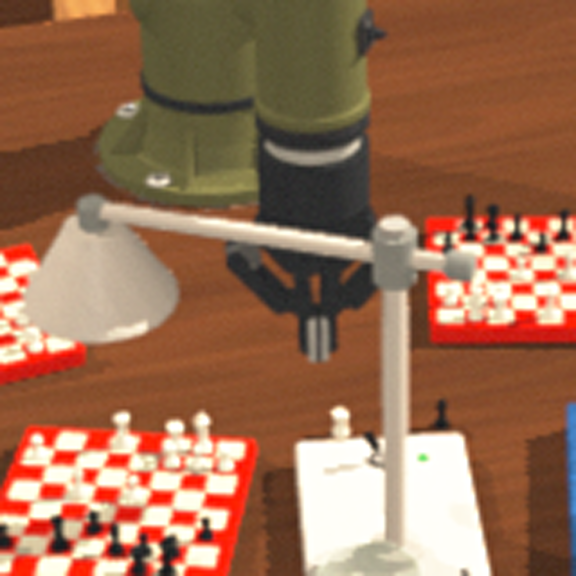

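The gripper hangs clear of the tube, with its fingertips at crop (318,358). The toggle at (376,448) is still leaning to the off side.

Request:
carry_out:
  motion: "1 0.001 -0.0015 0.03 0 0 0; 1 0 0 0.03 0 0 0; 1 0 0 0.01 0 0 0; 1 0 0 0 0 0 0; 1 0 0 0 0 0 0"

```text
t: 7.15
position: [0.5315, -0.0413, 0.229]
orientation: [3.126, -0.313, 0.005]
ft_force: [-0.5, -0.1, 0.3]
width: -0.0001
grip_force: 0.0
```

```bash
python3 go.py .529,-.038,.21 .5335,-.0165,.21
```

```text
t 7.15 p [ 0.5315 -0.0413  0.229 ] F [-0.5 -0.1  0.3] q [ 0.44  0.27 -0.46  1.92  0.14  0.98 -1.86] 
 [[0.98, -0.198, 0.003], [-0.198, -0.98, -0.001], [0.003, -0.0, -1.0]]
.529,-.038,.21 rows 1 [-0.0032 -0.0027  0.019 ]
.5335,-.0165,.21 rows 1 [ 0.0001 -0.022   0.    ]
```

Request:
carry_out:
  motion: "1 -0.001 -0.0005 0.01 0 0 0; 1 0 0 0.009 0 0 0; 1 0 0 0 0 0 0; 1 0 0 0 0 0 0"

```text
t: 7.55
position: [0.5292, -0.0404, 0.2076]
orientation: [3.126, -0.312, -0.001]
ft_force: [-0.4, -0.0, -0.2]
width: -0.0
grip_force: 0.0
```

```bash
python3 go.py .529,-.038,.21 .5335,-.0165,.21; python3 -c "
from h import *
snap('wrist','w7.png')"
```

```text
t 7.55 p [ 0.5292 -0.0404  0.2076] F [-0.4 -0.  -0.2] q [ 0.44  0.29 -0.46  1.94  0.16  0.94 -1.87] 
 [[0.98, -0.198, -0.001], [-0.198, -0.98, 0.0], [-0.001, 0.0, -1.0]]
.529,-.038,.21 rows 1 [-0.0007 -0.0023 -0.0024]
.5335,-.0165,.21 rows 1 [ 0.0002 -0.022  -0.    ]
```

View pics/w7.png

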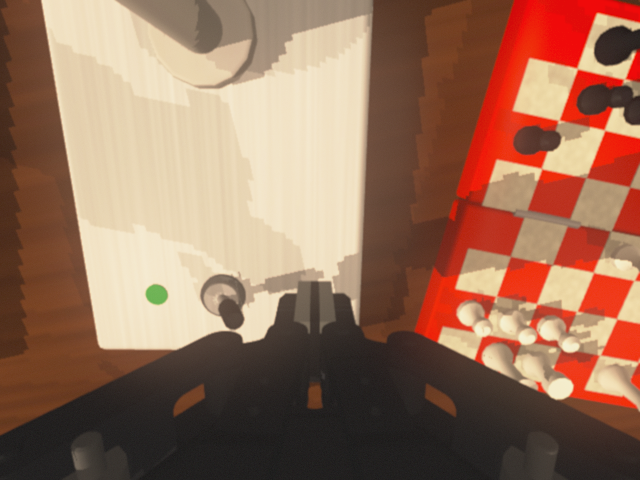

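In the wrist view, the fingertips (315,290) stand to the right of the toggle: ring (222,293), tip (232,320), green dot (157,294). I'll convert these to world positions.

```bash
python3 -c "
from h import *
print(ray('w7',222,292,.025),ray('w7',232,318,.047),ray('w7',157,294,.022))
s=sense()['position'];
for z in(.0346,.047): print(proj('w7',[s[0],s[1],z]))
ex=np.array([np.cos(.197),-np.sin(.197)]);ey=np.array([-ex[1],ex[0]]);o=np.array([.6387,-.0221])
for w in (ray('w7',222,292,.025),ray('w7',232,318,.047),s): print((w[:2]-o)@ex,(w[:2]-o)@ey)
print(ex,ey)"
```

```text
[ 5.36682795e-01 -4.30374779e-04  2.50000000e-02] [ 0.53378883 -0.00906676  0.047     ] [0.54042985 0.02965605 0.022     ]
[313.79207245 299.66283453]
[313.75091566 313.49216649]
-0.1042853636325854 0.0012828469892414121
-0.10543296618502633 -0.00775292460898304
-0.10361379784300469 -0.03933433146592512
[ 0.98065817 -0.19572824] [0.19572824 0.98065817]
```

Request:
carry_out:
  motion: "1 -0.001 -0.006 -0.001 0 0 0; 1 0 -0.005 0 0 0 0; 1 0 -0.004 0 0 0 0; 1 0 -0.003 0 0 0 0; 1 0 -0.002 0 0 0 0"

```text
t: 8.1
position: [0.5326, -0.0214, 0.2096]
orientation: [3.124, -0.313, 0.0]
ft_force: [-2.9, -5.0, 9.0]
width: -0.0002
grip_force: 3.9
```

Request:
carry_out:
  motion: "1 0 -0.002 0 0 0 0; 1 0 -0.002 0 0 0 0; 1 0 -0.002 0 0 0 0; 1 0 -0.002 0 0 0 0; 1 0 0 0 0 0 0"

```text
t: 8.6
position: [0.5339, -0.0121, 0.2087]
orientation: [-3.126, 0.311, 0.0]
ft_force: [-0.9, -0.1, 0.6]
width: 0.0
grip_force: 0.2
```

```bash
cat > y.py <<'E'
from h import *
s=sense();p=s['position'];ex=np.array([np.cos(.197),-np.sin(.197)]);ey=np.array([-ex[1],ex[0]]);o=np.array([.6387,-.0221])
print('lamp xy mm',1e3*(p[:2]-o)@ex,1e3*(p[:2]-o)@ey,'tip z',p[2]-.173,'Fy',s['ft_force'][:2]@ey,s['ft_force'].round(2),s['t'])
E
python3 y.py
```

```text
lamp xy mm -104.68288368087545 -10.724783775438377 tip z 0.03567975144797844 Fy -0.3271932865960244 [-0.94 -0.15  0.59] 8.6
```

```bash
python3 -c "
from h import *
snap('wrist','w8.png');b=cv2.imread('pics/w8.png');cv2.imwrite('pics/cw8.png',b[180:480,20:480])
print(proj('w8',[.5367,-.0004,.025]),proj('w8',[.5404,.0297,.022]))"
```

```text
[287.00927761 289.1351311 ] [220.98190822 291.23271064]
```

View pics/cw8.png

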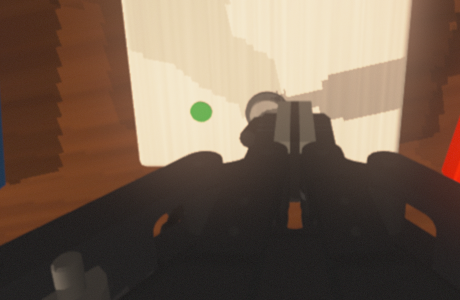

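The dot is at full-frame (221,291), exactly as predicted, so the foot hasn't moved. The lever (265,315) has gone past upright. I'll push on in small steps and stop when the force rises.

Request:
carry_out:
  motion: "1 0 -0.001 0 0 0 0; 1 0 -0.001 0 0 0 0; 1 0 0 0 0 0 0"

```text
t: 8.95
position: [0.5342, -0.0107, 0.2087]
orientation: [3.126, -0.312, -0.001]
ft_force: [-0.2, -0.5, -0.2]
width: 0.0003
grip_force: 0.3
```

```bash
python3 y.py; python3 -c "
from h import *
snap('wrist','w9.png');b=cv2.imread('pics/w9.png');h=cv2.cvtColor(b,cv2.COLOR_BGR2HSV)
m=(abs(h[...,0].astype(int)-60)<15)&(h[...,1]>100);print('dot',np.argwhere(m).mean(0)[::-1],proj('w9',[.5404,.0297,.022]))
g=cv2.cvtColor(b,cv2.COLOR_BGR2GRAY)
for v in range(290,334,4): print(v,g[v,236:300:3])
ey=np.array([.1957,.9807]);
for a in (-.44,0,.44):
  for L in(.012,.018,.024): print(a,L,proj('w9',[*(np.array([.5362,-.0010])+L*np.sin(a)*ey),.025+L*np.cos(a)]).round(0))
"
```

```text
lamp xy mm -104.72032017174014 -9.313253998348822 tip z 0.03565421439762942 Fy -0.5067224971554386 [-0.22 -0.47 -0.2 ] 8.95
dot [223.46774194 291.24193548] [223.80957679 291.07308899]
290 [228 230 233 230 231 230 230 229 229 220 217 113 112 166 169 164 165 157
 123 123 119 107]
294 [228 230 233 230 230 230 229 229 229 226 216 113 125 166 166 156  90  78
  79  79  88 106]
298 [228 230 232 230 230 231 229 229 228 230 230 153 117  89  77  76  76  76
  75  74  90 106]
302 [227 230 232 230 230 230 228 228 229 231 231 200  75  75  78  77  74  74
  74  73 100 102]
306 [226 229 231 230 230 230 227 228 227 230 166  74  74  74  76  76  73  73
  71  71 101 102]
310 [227 228 231 230 230 231 227 228 225 113  79  78  75  73  77  76  71  72
  70  71 102 103]
314 [227 229 230 230 229 231 226 228 153  85  84  81  79  73  72  69  69  69
  69  69 101 100]
318 [226 228 230 230 228 231 227 228 124  82  81  78  76  72  71  71  67  66
  66  73 101  97]
322 [227 228 229 230 228 230 226 227 218  82  77  76  75  68  68  69  66  65
  64  64  68  86]
326 [226 227 230 229 227 229 226 227 226 223 168  73  67  68  67  66  62  63
  64  60  59  59]
330 [226 227 228 229 227 229 225 226 225 227 214  67  66  65  66  65  64  62
  63  60  59  57]
-0.44 0.012 [302. 300.]
-0.44 0.018 [308. 306.]
-0.44 0.024 [315. 312.]
0 0.012 [290. 301.]
0 0.018 [289. 308.]
0 0.024 [288. 315.]
0.44 0.012 [278. 300.]
0.44 0.018 [270. 306.]
0.44 0.024 [262. 312.]
```

Request:
carry_out:
  motion: "1 0 -0.001 0 0 0 0; 1 0 -0.001 0 0 0 0; 1 0 -0.001 0 0 0 0; 1 0 0 0 0 0 0"

```text
t: 9.4
position: [0.5349, -0.0077, 0.2088]
orientation: [3.126, -0.312, -0.0]
ft_force: [-0.3, -0.7, -1.2]
width: -0.0003
grip_force: 0.3
```

```bash
cat > lev.py <<'E'
import os; os.system('python3 y.py')
from h import *
snap('wrist','w.png');b=cv2.imread('pics/w.png');h=cv2.cvtColor(b,cv2.COLOR_BGR2HSV)
m=(abs(h[...,0].astype(int)-60)<15)&(h[...,1]>100);print('dot',np.argwhere(m).mean(0)[::-1],proj('w',[.5404,.0297,.022]))
g=cv2.cvtColor(b,cv2.COLOR_BGR2GRAY); t=proj('w',[.5362,-.0010,.049]); v0=int(t[1])
print('left edge',[(v,int(np.argmax(g[v,int(t[0])-50:]<150)+t[0]-50)) for v in range(v0-8,v0+8,4)],'upright axis',t)
ey=np.array([.1957,.9807]); print('on tip axis',proj('w',[*(np.array([.5362,-.0010])+.0102*ey),.0467]),'on left edge',proj('w',[*(np.array([.5362,-.0010])+(.0102+.0036)*ey),.045]))
E
python3 lev.py
```

```text
lamp xy mm -104.57311549369389 -6.216727615916573 tip z 0.03584907582568955 Fy -0.7143572520937876 [-0.27 -0.67 -1.21] 9.4
dot [230.60771704 291.43086817] [230.83498042 291.31000178]
left edge [(307, 265), (311, 262), (315, 261), (319, 262)] upright axis [296.01335467 315.21315368]
on tip axis [270.08169551 312.5121126 ] on left edge [261.42881812 310.54141132]
```

Request:
carry_out:
  motion: "1 0 -0.001 0 0 0 0; 1 0 -0.001 0 0 0 0; 1 0 0 0 0 0 0"

```text
t: 9.75
position: [0.5351, -0.007, 0.2088]
orientation: [3.124, -0.314, -0.001]
ft_force: [-1.8, -5.9, 0.1]
width: -0.0002
grip_force: 2.3
```

```bash
python3 lev.py
```

```text
lamp xy mm -104.50073860793914 -5.4922218599211465 tip z 0.03578630840884861 Fy -6.102969806644656 [-1.85 -5.85  0.06] 9.75
dot [231.33226837 291.67092652] [231.53834238 291.50627913]
left edge [(307, 267), (311, 263), (315, 262), (319, 263)] upright axis [297.04458581 315.34963158]
on tip axis [271.06664959 312.68994831] on left edge [262.38667107 310.73070094]
```

The force jumped to 6 N with no further travel, so the lever is on its stop, and the dot is still in place. I'll back off, then go up and away.

Request:
carry_out:
  motion: "1 0 0.005 0 0 0 0; 1 0 0.015 0 0 0 0; 1 0 0.01 -0.02 0 0 0; 1 0 0 -0.045 0 0 0; 1 0 0 -0.045 0 0 0"

```text
t: 10.3
position: [0.5291, -0.0348, 0.3195]
orientation: [-3.124, 0.312, 0.002]
ft_force: [0.3, -0.0, 0.4]
width: 0.0002
grip_force: 0.0
```

Request:
carry_out:
  motion: "1 0 0 -0.045 0 0 0; 1 0 0 -0.045 0 0 0; 1 0 0 -0.045 0 0 0; 1 -0.03 0 -0.02 0 0 0; 1 0 0 0 0 0 0"

```text
t: 10.8
position: [0.4991, -0.0271, 0.4783]
orientation: [-3.126, 0.309, -0.012]
ft_force: [0.5, 0.6, -0.2]
width: -0.0002
grip_force: 0.0
```

```bash
python3 go.py
python3 - <<'E'
from h import *
d=snap('wrist','wf.png'); snap('scene','sf.png'); snap('top','topf.png')
b=cv2.imread('pics/wf.png');h=cv2.cvtColor(b,cv2.COLOR_BGR2HSV)
m=(abs(h[...,0].astype(int)-60)<15)&(h[...,1]>100);print('dot',np.argwhere(m).mean(0)[::-1],proj('wf',[.5404,.0297,.022]))
g=cv2.cvtColor(b,cv2.COLOR_BGR2GRAY); pv=np.array([.5362,-.0010]);ey=np.array([.1957,.9807])
for n,k in(('on',.0078),('off',-.0078)):
  q=proj('wf',[*(pv+k*ey),.042]); print(n,q,'gray',g[int(q[1]),int(q[0])])
b=cv2.imread('pics/sf.png'); T=cv2.imread('pics/s3.png')[228:242,247:266]
r=cv2.matchTemplate(b[215:270,225:290],T,cv2.TM_CCOEFF_NORMED); k=cv2.minMaxLoc(r); print('cap shift',k[1],np.array(k[3])+[225-247,215-228])
df=cv2.absdiff(b,cv2.imread('pics/s5.png')).max(2)
for n,(x,y,w,hh) in dict(board=(220,295,85,60),foot=(312,300,55,60),book=(385,290,60,60)).items(): print(n,(df[y:y+hh,x:x+w]>50).sum())
E
```

```text
t 10.8 p [ 0.4991 -0.0271  0.4783] F [ 0.5  0.6 -0.2] q [ 0.49 -0.01 -0.48  1.68 -0.01  1.46 -1.76] 
 [[0.981, -0.196, 0.007], [-0.196, -0.981, -0.0], [0.007, -0.001, -1.0]]
dot [258.46341463 171.12195122] [258.2683731  171.48007127]
on [276.91713502 171.35546955] gray 95
off [291.37385005 171.34678955] gray 133
cap shift 0.9182030558586121 [-2  3]
board 0
foot 29
book 0
```

```bash
python3 -c "
from workcell import workorder; print(workorder.close_job())"
```

```text
the job is handed in; nothing more can be done
None
```

The lamp's shade now hangs over the middle of the far chessboard (within a few mm by the cameras), the switch is pushed over to its ON stop, neither the foot nor that board shows any movement in the cameras, and the job was handed in at about 11 s.

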